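# Weigh a box of chocolates on the narrow plate of the shop scale

## Robot

A 6-joint arm with a two-finger parallel gripper is mounted at the origin on the work surface. World frame = base frame: x ahead of the robot, y to its left, z up, the work surface at z = 0. Lengths are in m, angles in rad, forces in N, time in s.
With the tool pointing down it reaches from about 0.375 to 0.9 m from the base axis. Payload 3.1 kg.
Tool frame: the origin (TCP) lies between the finger pads; the fingertips stand robot.tips_ahead ahead of it and the grasp point (between the pads) lies 5 mm behind it (robot.tips_ahead is the distance from the TCP to the fingertips, in m); z points along the fingers, y is the line along which they close (so a half turn about z gives the same grasp; the last joint's range is limited). The gripper opens to 87 mm and grips with 3 to 60 N. Pads are 19 mm wide; open, the fingers measure 117 mm over their backs; the gripper's body (75 mm by 190 mm) begins 51 mm behind the grasp point.
Start: joints at [-1.458, 0.527, 1.433, -0, 1.181, -0.178], TCP at [0.18, -0.599, 0.237] pointing down, gripper open.
Joint ranges: [-3.08, 3.08], [-0.75, 2.2], [0.22, 2.44], [-1.43, 4.57], [0, 2.65], [-2.85, 2.85]. Speed limits (rad/s): [2.79, 2.79, 3.14, 3.14, 3.14, 3.14].

## Interface

Orientations are given as a 3x3 rotation matrix whose columns are the frame's x, y, z axes.
In Python, from bench import robot gives the robot as it stands.
- The arm moves only by the tool drive_tool, never from a script. Its argument "increments" is a list that holds one entry, the list of rows, each a list of 7 numbers: the closure, from 0 (fully open) to 1 (shut), then the shift along the tool's x, y, z as a fraction of full scale, then the turn, a rotation vector about the tool's x, y, z as a fraction of full scale. A call has 1 to 12 rows; each row is the pose to reach, as a shift and turn from the pose commanded when the call began, along the tool's axes at that moment; what a row does not reach only later rows make up. Full scale, the value 1, is 20 cm for a shift and pi/4 rad for a turn. A row lasts 1/10 s, in which the tool goes at most 50 mm and 8.59 degrees, less where a joint would pass 70% of its speed; a pose out of reach is approached as far as the arm can. A call with a number of a shift or a turn outside -1 to 1 is refused whole. A call with a gripper value outside its range is refused whole. The fingers move at their own pace and stop on an object; "squeeze" is the grip in N (left out, the last holds). Time passes only in rows, so rows that repeat a pose let the fingers close. It gives the time, the measured TCP pose, the force, the opening and the grip force at its end, in the units of the state.
- robot.sense(): the state, without advancing time (a new reading comes with each control period).
- robot.grab_frame(name): name is "side" or "top"; returns a dict with "pixels" (480x640x3 uint8, red, green, blue), "vertical_fov" (degrees; the focal length in pixels is half the picture's height over the tangent of half this angle, whatever the lens; pixels are square), "cx", "cy" (the principal point, pixels), "rvec" (rotation vector, rad) and "tvec" (3), from world to camera coordinates, as OpenCV has them. Camera axes: x right, y down, z forward; pixel columns grow to the right and rows downward; lengths in m; the calibration is good to about 2 mm. A picture is of the moment at which its call begins. There is no depth.
- robot.job_done(): hands the job in; it is judged then, once.
The state is a dict: "clock": time; "joint_positions": joint angles; "joint_velocities": joint speeds; "tau": joint torques, N m; "eef_pos": TCP position; "tcp_rot": TCP orientation; "contact_force": force on the tool from outside, world axes, zero at the start; "torque": the same for the moment, N m; "opening": opening from 0.0 (shut) to 1.0 (fully open); "grip_force": force on a finger pad.
Only numpy, scipy, OpenCV 4.12 (cv2) and the standard library are available. Lean on these libraries where they do the work, as an engineer would, in place of code of your own. Each camera call takes 0.05 s, during which the arm holds its last target. There are 200 camera calls.

## Task

First, with the weighing plate still empty, turn the scale's knob so that its white pointer line stands at the long green mark. Then slide the dark red box of chocolates, without lifting it, off the wooden shelf and across the gap onto the scale's narrow raised plate, and leave it lying flat, square to the plate and centred on it, overhanging equally at both ends and no longer touching the shelf. Leave the tin, the jar, the calculator and the coin bowl where they are.

Things in the scene. Friction and masses are not known exactly. Their poses are not given: they have to be found in the camera images.
- choc_box: Flat closed dark red box of chocolates with a gold band and a gold-framed picture on top, 95 mm (its own x) by 130 mm (its own y) by 40 mm high, about 0.4 kg (0.28 to 0.56), too wide to grasp. Origin: centre of its underside. It starts flat on the wooden shelf, turned up to 0.4 rad either way from the shelf's axes.
- scale: Counter scale, fixed: dark teal base 35 mm high (x -110 to 110 mm, y -175 to 60 mm in its own frame) carrying a narrow steel weighing plate 150 mm (x) by 80 mm (y), top 68 mm above the counter, on a dark stem. Origin: on the counter below the plate's centre. Shelf on its +y side, knob on its -y side. A black display (top at 59 mm) stands along its -x edge.
- plate_center (a point): Centre of the weighing plate's top face; its axes are the scale's axes.
- shelf: Low wooden wrapping shelf, fixed, 300 mm (x) by 260 mm (y), top 70 mm above the counter (2 mm above the plate). Origin: on the counter below its centre. It is parallel to the scale; its -y edge is separated from the plate's +y edge by an open gap 45 mm wide; in x its centre is off the plate's centre by up to 20 mm.
- mode_knob (a joint): Angle of the scale's knob, 0 to 2.36 rad; turns clockwise seen from above as it grows. Its white pointer line points along the scale's -x at 0 (yellow mark), to the green mark (the scale's +y, towards the plate) at 1.571 and to the red mark at 2.356. It stays where it is left (friction about 0.05 N m). Starts between 0.1 and 0.9.
- mode_knob_grip (a point): Point on the knob's vertical axis at the height to grip, 72 mm above the counter; its x axis lies along the knob's bar grip and turns with it (pointer line on the -x end). The bar is 42 mm long, 14 mm thick across and its top is 7 mm above this point; the round disc under the bar (radius 22 mm) has its top 23 mm below this point.
- green_mark (a point): The long green mark on the scale's base, 18 mm long, 45 mm from the knob's axis.
- tea_tin: Green tin, 52 mm across, 60 mm high, standing at a back corner of the shelf (the end away from the scale). Origin: centre of its underside. Leave alone.
- honey_jar: Amber jar with a yellow cap, 52 mm across, 60 mm high, at the other back corner of the shelf. Origin: centre of its underside. Leave alone.
- calculator: Black pocket calculator, 75 by 120 by 17 mm, on the counter beside the scale, past the knob. Origin: centre of its underside. Leave alone.
- coin_bowl: Small white coin bowl, 100 mm across, 35 mm high, on the counter between robot and scale. Origin: centre of its underside. Leave alone.

How it is judged:
By the outcome, as a careful person would: the job done as asked, in the order asked, and still so for the second after the job is handed in, with the robot touching nothing.
It also fails if it takes over 72 s, if anything falls off the work surface, if the arm or the gripper's body presses on something with over 40 N, if the wrist force passes 120 N, or if a joint passes its speed limit or range.

## Working session

There is one attempt and no reset: what is moved stays moved. The work goes in short steps, Python scripts to look and compute and a tool call to move; the robot and the scene stay as the last step left them, time stands still between calls to the robot, and variables do not carry over. Pictures are saved under pics/ and viewed, at most 10 in all, crops included, and the job is handed in when it is done.

Besides the shell and the picture viewer there is one more tool, called after ">>>" in YAML: its name, and indented under it one key for each argument. drive_tool: Moves the arm, as the interface text tells. Its arguments: {"type":"object","properties":{"increments":{"type":"array"},"squeeze":{"type":"number"}},"required":["increments"]}

```bash
mkdir -p pics
cat > h.py <<'E'
import numpy as np, cv2
from bench import robot
def snap(n,f):
    d=robot.grab_frame(n); cv2.imwrite(f,cv2.cvtColor(d["pixels"],cv2.COLOR_RGB2BGR))
    np.savez(f[:-4]+'.npz',**d); return d
def cam(d):
    F=240/np.tan(np.radians(float(d["vertical_fov"]))/2)
    K=np.array([[F,0,float(d["cx"])],[0,F,float(d["cy"])],[0,0,1]]); return K,np.array(d["rvec"],float),np.array(d["tvec"],float)
def up(d,px,z):
    K,r,t=cam(d); R=cv2.Rodrigues(r)[0]; c=-R.T@t.ravel()
    v=R.T@np.linalg.solve(K,[px[0],px[1],1]); return (c+v*(z-c[2])/v[2])[:2]
def pr(d,P):
    K,r,t=cam(d); return cv2.projectPoints(np.array(P,float).reshape(-1,1,3),r,t,K,None)[0].reshape(-1,2)
E
python3 - <<'E'
from h import *
for n in("top","side"): d=snap(n,f"pics/{n}0.png"); K,r,t=cam(d); print(n,K[0,0],d["cx"],d["cy"],-cv2.Rodrigues(r)[0].T@t.ravel(), [k for k in d])
s=robot.sense(); print(s, robot.tips_ahead)
E
```

```text
top 582.9955968593542 309.55852445797973 234.3155904794117 [ 0.36775574 -0.07127243  1.21648585] ['pixels', 'vertical_fov', 'cx', 'cy', 'rvec', 'tvec']
side 436.26550348441015 322.6291505770061 238.23938724885258 [ 0.49127137 -0.76178267  0.68758412] ['pixels', 'vertical_fov', 'cx', 'cy', 'rvec', 'tvec']
{'clock': 0.1, 'joint_positions': array([-1.45748405e+00,  5.28379263e-01,  1.43375414e+00, -2.19524163e-05,
        1.18139752e+00, -1.78479664e-01]), 'joint_velocities': array([ 0.00160569, -0.00161443, -0.0017059 , -0.00058689, -0.00175957,
       -0.00082698]), 'tau': array([-6.84959673e-05, -4.40984023e+01, -1.77151233e+01,  6.33804803e-02,
        5.33924368e-02, -5.84303302e-05]), 'eef_pos': array([ 0.17975618, -0.59794247,  0.23567211]), 'tcp_rot': array([[ 9.57727563e-01,  2.87676654e-01, -2.39339361e-04],
       [ 2.87676571e-01, -9.57725686e-01,  1.92354803e-03],
       [ 3.24138408e-04, -1.91108729e-03, -9.99998121e-01]]), 'contact_force': array([-1.00793069,  0.77907671, -0.26593611]), 'torque': array([ 0.01832755, -0.05336694,  0.01086391]), 'grip_force': 0.0, 'opening': 0.9996544897530696} 0.014
```

View pics/top0.png

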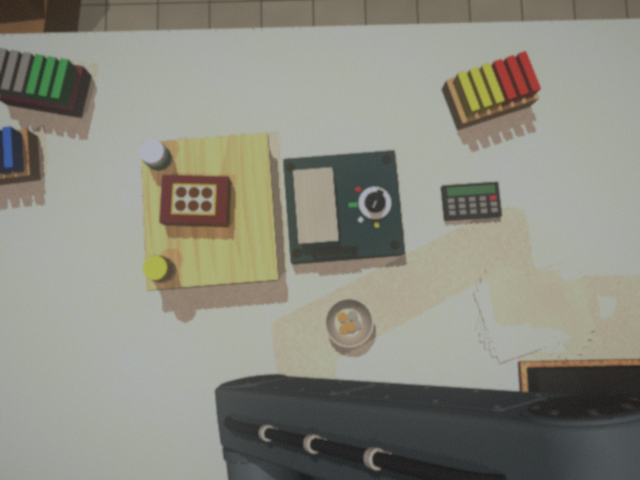

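View pics/side0.png

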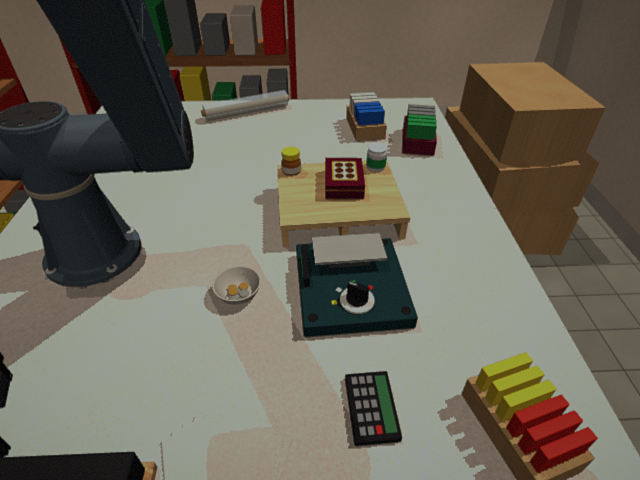

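The top view has image-right = world −y and image-up = world +x. It shows the shelf around (210,212), the box at (195,201), the scale base at (345,208), the plate at (316,205) and the knob at (376,203). The display is at the scale's lower (−x) edge, so the scale's axes nearly match the world's.

```bash
cat > m.py <<'E'
from h import *
def rect(d,mask,z,win):
    m=np.zeros(mask.shape,np.uint8); x0,y0,x1,y1=win; m[y0:y1,x0:x1]=mask[y0:y1,x0:x1]*255
    m=cv2.morphologyEx(m,cv2.MORPH_CLOSE,np.ones((7,7)));m=cv2.morphologyEx(m,cv2.MORPH_OPEN,np.ones((3,3)))
    c=max(cv2.findContours(m,0,1)[0],key=cv2.contourArea)
    p=np.array([up(d,q[0]+0.0,z) for q in c])*1000
    (cx,cy),(w,h),a=cv2.minAreaRect(p.astype(np.float32)); return (round(cx,1),round(cy,1)),(round(w,1),round(h,1)),round(a,2)
E
python3 - <<'E'
from m import *
d=dict(np.load("pics/top0.npz")); im=d["pixels"]; hsv=cv2.cvtColor(im,cv2.COLOR_RGB2HSV)
H,S,V=[hsv[...,i].astype(int) for i in range(3)]
for q in [(340,250),(315,205),(225,150),(215,215),(180,182),(345,170)]: print(q,hsv[q[1],q[0]])
print("base",rect(d,(V<75)&(H>60)&(H<120),.035,(275,140,415,275)))
print("plate",rect(d,(V>110)&(S<110),.068,(290,160,341,250)))
print("box",rect(d,((H<8)|(H>168))&(S>120)&(V<140),.11,(150,165,240,235)))
print("shelf",rect(d,(H>15)&(H<30)&(S>90)&(V>130),.07,(130,125,282,300)))
for n,a,(x0,y0,x1,y1),k in [("a",im,(280,140,412,272),5)]:
    cv2.imwrite("pics/c1.png",cv2.cvtColor(cv2.resize(a[y0:y1,x0:x1],None,fx=4.5,fy=4.5,interpolation=2),cv2.COLOR_RGB2BGR))
s=dict(np.load("pics/side0.npz"))["pixels"][260:340,290:420]
cv2.imwrite("pics/c2.png",cv2.cvtColor(cv2.resize(s,None,fx=6,fy=6,interpolation=2),cv2.COLOR_RGB2BGR))
E
```

```text
(340, 250) [21 29 62]
(315, 205) [ 20  39 165]
(225, 150) [ 29  86 170]
(215, 215) [ 10 124 111]
(180, 182) [  9 111 113]
(345, 170) [78 33 77]
base ((582.4, -180.1), (210.9, 134.9), 3.33)
plate ((579.3, -75.9), (150.7, 80.4), 3.37)
box ((573.7, 130.1), (67.5, 62.9), 87.09)
shelf ((565.2, 154.7), (281.4, 201.5), 5.03)
```

View pics/c1.png

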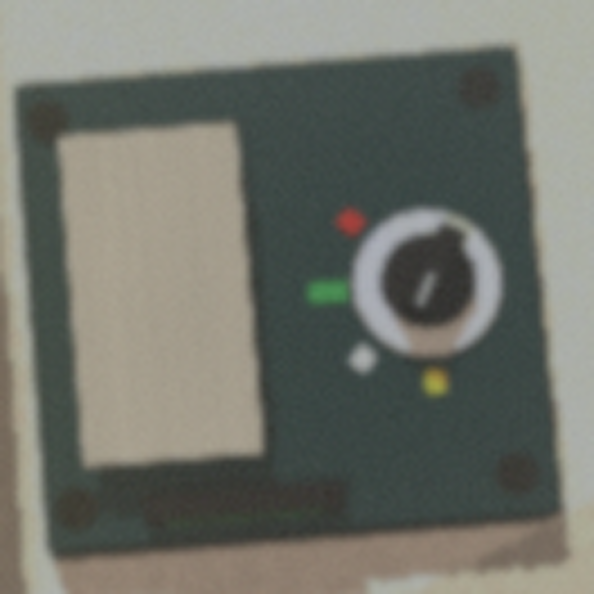

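View pics/c2.png

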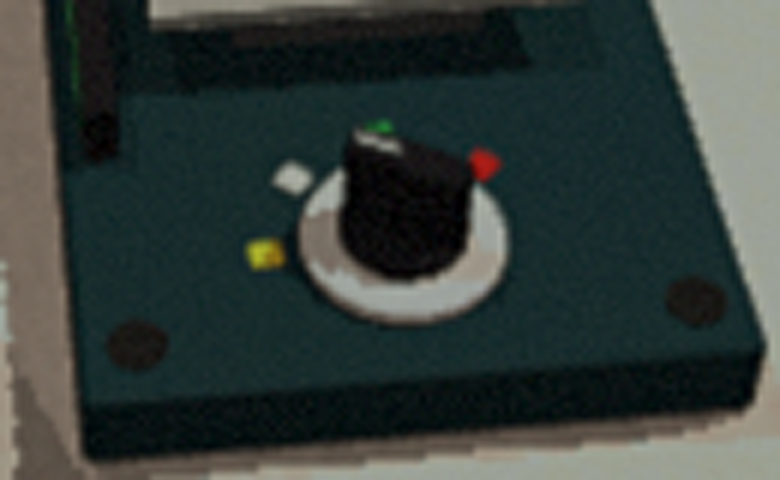

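c1 shows the disc centre at about (375,203) full-frame, with the pointer line running from c1 (433,272) to (420,302). It points down-left, between yellow and white. c2 shows the same line from (400,150) to (355,135). The plate measures 150.7×80.4 mm, which matches the given size. The box needs a silhouette fit.

```bash
cat > box.py <<'E'
from h import *
from scipy.optimize import minimize
def sil(d,p,shape):
    x,y,a,z=p; c,s=np.cos(a),np.sin(a)
    P=[[x+c*u-s*v,y+s*u+c*v,z+w] for u in(-.0475,.0475) for v in(-.065,.065) for w in(0,.04)]
    m=np.zeros(shape,np.uint8); h=cv2.convexHull(pr(d,P).astype(np.float32))
    cv2.fillConvexPoly(m,np.round(h*16).astype(np.int32),1,shift=4); return m>0
def bmask(d,p0,z):
    im=cv2.GaussianBlur(d["pixels"],(3,3),0).astype(int); R,G,B=im[...,0],im[...,1],im[...,2]
    m=((R-G>18)&(R<130)&(R>1.7*G)).astype(np.uint8)
    near=cv2.dilate(sil(d,(*p0,z),m.shape).astype(np.uint8),np.ones((21,21)))
    m*=near; m=cv2.morphologyEx(m,cv2.MORPH_CLOSE,np.ones((3,3)))
    c=[k for k in cv2.findContours(m,0,1)[0] if cv2.contourArea(k)>40]
    o=np.zeros_like(m); cv2.fillPoly(o,[cv2.convexHull(np.vstack(c))],1); return o>0
def fit(ds,p0,z=.07):
    ms=[bmask(d,p0,z) for d in ds]
    def f(p): return sum(1-(sil(d,(*p,z),m.shape)&m).sum()/(sil(d,(*p,z),m.shape)|m).sum() for d,m in zip(ds,ms))
    best=None
    for a in np.arange(-.45,.46,.15):
        r=minimize(f,(p0[0],p0[1],a),method="Nelder-Mead",options=dict(initial_simplex=[(p0[0]+i,p0[1]+j,a+k) for i,j,k in[(0,0,0),(.01,0,0),(0,.01,0),(0,0,.15)]],xatol=1e-4,fatol=1e-5))
        if best is None or r.fun<best.fun: best=r
    return best.x,best.fun,ms
E
python3 - <<'E'
from box import *
t=dict(np.load("pics/top0.npz")); s=dict(np.load("pics/side0.npz"))
for ds in([t],[s],[t,s]):
    x,e,ms=fit(ds,(.575,.16,0)); print(x.round(4),round(e,3),[m.sum() for m in ms])
c1=lambda u,v:(280+u/4.5,140+v/4.5); c2=lambda u,v:(290+u/6,260+v/6)
C=np.array([.5793,-.0759]);a=np.radians(3.37);R=np.array([[np.cos(a),-np.sin(a)],[np.sin(a),np.cos(a)]])
L=lambda d,q,z:((up(d,q,z)-C)@R*1000).round(1)
print("disc",L(t,c1(427,282),.049),"side",L(s,c2(404,242),.049))
print("ptr top",L(t,c1(433,272),.079),L(t,c1(420,302),.079),"side",L(s,c2(400,150),.079),L(s,c2(355,135),.079))
print("marks g",L(t,c1(328,292),.035),"y",L(t,c1(435,382),.035),"r",L(t,c1(350,222),.035))
# bar outline as a check of the corners in mask overlay
x,e,ms=fit([t,s],(.575,.16,0))
o=[]
for d,m,w in((t,ms[0],(130,150,260,250)),(s,ms[1],(300,140,400,217))):
    i=d["pixels"].copy(); c=cv2.findContours(sil(d,(*x,.07),m.shape).astype(np.uint8),0,1)[0]; 
    i=cv2.resize(i[w[1]:w[3],w[0]:w[2]],(390,300),interpolation=2); k=np.array([390/(w[2]-w[0]),300/(w[3]-w[1])])
    cv2.polylines(i,[((c[0][:,0]-w[:2]+.5)*k).astype(int)],True,(0,255,255),1); o.append(i)
cv2.imwrite("pics/b1.png",cv2.cvtColor(np.hstack(o),cv2.COLOR_RGB2BGR))
E
```

```text
[0.5802 0.1367 0.5324] 0.574 [np.int64(1543)]
[ 0.5898  0.1629 -0.0539] 0.068 [np.int64(1576)]
[ 0.5899  0.1626 -0.049 ] 0.651 [np.int64(1543), np.int64(1576)]
disc [  -2.6 -122.1] side [  -0.4 -132.9]
ptr top [  -3.7 -121.6] [ -16.6 -114.7] side [  -1.3 -120.6] [ -14.5 -112.7]
marks g [ -1.1 -78.3] y [ -46.4 -123.1] r [ 30.6 -91.2]
```

View pics/b1.png

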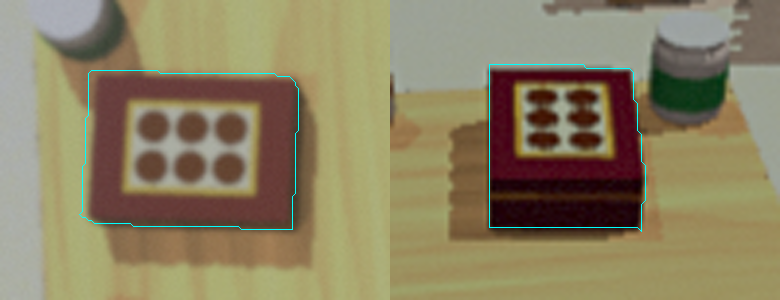

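The box sits at about (0.590, 0.163), yaw −0.05 (about 25 mm too far in +x relative to the plate). The overlay matches the box in both views. The knob is at about (0.5855, −0.198) with an angle of about 0.51. I'll approach the knob using the half-turned grip (yaw 154°), which keeps joint 6 away from its limits.

>>> drive_tool:
  increments:
    - [[0.3,1,-0.5,0,0,0,-1],[0.3,1,-0.5,0,0,0,-1],[0.3,1,-0.5,0,0,0,-1],[0.3,1,-0.5,0,0,0,-1],[0.3,1,-0.5,0,0,0,-1],[0.3,1,-0.5,0,0,0,-1],[0.3,1,-0.5,0,0,0,-1]]

```text
clock: 0.8
eef_pos: [0.3433, -0.4442, 0.2363]
tcp_rot: [[0.472, 0.882, -0.0], [0.882, -0.472, 0.001], [0.0, -0.001, -1.0]]
contact_force: [-0.2, 0.6, -0.8]
opening: 0.703
grip_force: 0.0
```

```bash
cat > go.py <<'E'
import sys; from h import *
# usage: go.py x y z yaw_deg : printed shift (fraction of .2) and turn (fraction of pi/4), plus rows needed
C=np.array([.5793,-.0759]);YAW=3.37
def go(x,y,z,yaw):
    s=robot.sense(); R=s["tcp_rot"]; p=s["eef_pos"]
    a=np.radians(yaw); T=np.array([[np.cos(a),np.sin(a),0],[np.sin(a),-np.cos(a),0],[0,0,-1]])
    d=R.T@(np.array([x,y,z])-p); w=cv2.Rodrigues(R.T@T)[0].ravel()
    print("t",s["clock"],"pos",p.round(4),"yaw",np.degrees(np.arctan2(R[1,0],R[0,0])).round(2),"q6",s["joint_positions"][5].round(2))
    print("shift",(d/.2).round(3),"turn",(w/(np.pi/4)).round(3),"F",s["contact_force"].round(1))
if __name__=="__main__": go(*map(float,sys.argv[1:]))
E
python3 go.py .5855 -.1982 .16 154.2
```

```text
t 0.8 pos [ 0.3433 -0.4442  0.2363] yaw 61.83 q6 -0.62
shift [1.656 0.487 0.382] turn [-0.000e+00 -1.000e-03 -2.053e+00] F [-0.2  0.6 -0.8]
```

>>> drive_tool:
  increments:
    - [[0.3,1,0.3,0,0,0,-1],[0.3,1,0.3,0,0,0,-1],[0.3,1,0.3,0,0,0,-1],[0.3,1,0.3,0,0,0,-1],[0.3,1,0.3,0,0,0,-1],[0.3,1,0.3,0,0,0,-1],[0.3,1,0.3,0,0,0,-1]]

```text
clock: 1.5
eef_pos: [0.4903, -0.2975, 0.2362]
tcp_rot: [[-0.287, 0.958, -0.0], [0.958, 0.287, 0.0], [0.0, -0.0, -1.0]]
contact_force: [-0.4, 0.1, -0.7]
opening: 0.7
grip_force: 0.0
```

```bash
python3 go.py .5855 -.1982 .16 154.2
```

```text
t 1.5 pos [ 0.4903 -0.2975  0.2362] yaw 106.68 q6 -1.03
shift [0.339 0.599 0.381] turn [-0.000e+00 -1.000e-03 -1.056e+00] F [-0.4  0.1 -0.7]
```

>>> drive_tool:
  increments:
    - [[0.3,0.34,0.6,0.38,0,0,-1],[0.3,0.34,0.6,0.38,0,0,-1],[0.3,0.34,0.6,0.38,0,0,-1],[0.3,0.34,0.6,0.38,0,0,-1],[0.3,0.34,0.6,0.38,0,0,-1],[0.3,0.34,0.6,0.38,0,0,-1],[0.3,0.34,0.6,0.38,0,0,-1]]

```text
clock: 2.2
eef_pos: [0.5853, -0.1988, 0.1601]
tcp_rot: [[-0.879, 0.476, -0.001], [0.476, 0.879, 0.0], [0.001, -0.0, -1.0]]
contact_force: [-0.6, 1.0, -0.6]
opening: 0.7
grip_force: 0.0
```

```bash
python3 go.py .5855 -.1982 .067 154.2
```

```text
t 2.2 pos [ 0.5853 -0.1988  0.1601] yaw 151.55 q6 -1.58
shift [0.    0.003 0.466] turn [-0.    -0.001 -0.059] F [-0.6  1.  -0.6]
```

>>> drive_tool:
  increments:
    - [[0.3,0,0,0.2,0,0,-0.06],[0.3,0,0,0.3,0,0,-0.06],[0.3,0,0,0.38,0,0,-0.06],[0.3,0,0,0.43,0,0,-0.06],[0.3,0,0,0.46,0,0,-0.06],[0.3,0,0,0.46,0,0,-0.06]]

```text
clock: 2.8
eef_pos: [0.5852, -0.1982, 0.0681]
tcp_rot: [[-0.901, 0.433, -0.001], [0.433, 0.901, 0.0], [0.001, 0.0, -1.0]]
contact_force: [0.4, 0.2, 0.5]
opening: 0.7
grip_force: 0.0
```

>>> drive_tool:
  increments:
    - [[0.95,0,0,0,0,0,0],[0.95,0,0,0,0,0,0],[0.95,0,0,0,0,0,0],[0.95,0,0,0,0,0,0],[0.95,0,0,0,0,0,0],[0.95,0,0,0,0,0,0],[0.95,0,0,0,0,0,0],[0.95,0,0,0,0,0,0]]
  squeeze: 15

```text
clock: 3.6
eef_pos: [0.5858, -0.1973, 0.0686]
tcp_rot: [[-0.902, 0.432, 0.0], [0.432, 0.902, 0.001], [-0.0, 0.001, -1.0]]
contact_force: [1.0, 2.6, 1.1]
opening: 0.156
grip_force: 15.0
```

```bash
python3 go.py .5855 -.1982 .067 93.37; python3 -c "
from h import *
print(robot.sense()['torque'])"
```

```text
t 3.6 pos [ 0.5858 -0.1973  0.0686] yaw 154.4 q6 -1.63
shift [-0.001 -0.005  0.008] turn [ 1.000e-03 -1.000e-03  1.356e+00] F [1.  2.6 1.1]
[ 0.48019661 -0.36564274 -0.0377234 ]
```

>>> drive_tool:
  increments:
    - [[0.95,0,0,0,0,0,0.12],[0.95,0,0,0,0,0,0.24],[0.95,0,0,0,0,0,0.36],[0.95,0,0,0,0,0,0.48],[0.95,0,0,0,0,0,0.6],[0.95,0,0,0,0,0,0.7],[0.95,0,0,0,0,0,0.7]]
  squeeze: 20

```text
clock: 4.3
eef_pos: [0.5862, -0.1969, 0.0686]
tcp_rot: [[-0.543, 0.84, 0.001], [0.84, 0.543, 0.001], [0.001, 0.002, -1.0]]
contact_force: [2.6, 3.3, 0.8]
opening: 0.155
grip_force: 20.0
```

```bash
python3 go.py .5855 -.1982 .067 93.37
```

```text
t 4.3 pos [ 0.5862 -0.1969  0.0686] yaw 122.89 q6 -1.08
shift [-0.004 -0.007  0.008] turn [ 0.002 -0.001  0.656] F [2.6 3.3 0.8]
```

>>> drive_tool:
  increments:
    - [[0.95,0,0,0,0,0,0.12],[0.95,0,0,0,0,0,0.24],[0.95,0,0,0,0,0,0.36],[0.95,0,0,0,0,0,0.48],[0.95,0,0,0,0,0,0.6],[0.95,0,0,0,0,0,0.66],[0.95,0,0,0,0,0,0.66],[0.95,0,0,0,0,0,0.66]]

```text
clock: 5.1
eef_pos: [0.5867, -0.1967, 0.0686]
tcp_rot: [[-0.057, 0.998, 0.002], [0.998, 0.057, 0.002], [0.001, 0.002, -1.0]]
contact_force: [3.5, 5.6, -0.1]
opening: 0.165
grip_force: 20.0
```

>>> drive_tool:
  increments:
    - [[0.7,0,0,0,0,0,0],[0.7,0,0,0,0,0,0],[0.7,0,0,0,0,0,0],[0.7,0,0,-0.2,0,0,0],[0.7,0,0,-0.4,0,0,0],[0.7,0,0,-0.6,0,0,0],[0.7,0,0,-0.7,0,0,0],[0.7,0,0,-0.7,0,0,0]]

```text
clock: 5.9
eef_pos: [0.5874, -0.1994, 0.2124]
tcp_rot: [[-0.056, 0.998, 0.007], [0.998, 0.056, -0.004], [-0.005, 0.007, -1.0]]
contact_force: [0.6, -0.5, -0.0]
opening: 0.299
grip_force: 0.0
```

>>> drive_tool:
  increments:
    - [[0.5,0.3,0,-0.2,0,0,0],[0.5,0.6,0,-0.2,0,0,0],[0.5,0.8,0,-0.2,0,0,0],[0.5,1,0,-0.2,0,0,0],[0.5,1,0,-0.2,0,0,0],[0.5,1,0,-0.2,0,0,0]]

```text
clock: 6.5
eef_pos: [0.5732, 0.0035, 0.2472]
tcp_rot: [[-0.06, 0.998, -0.003], [0.998, 0.06, 0.0], [0.0, -0.003, -1.0]]
contact_force: [-0.7, 0.1, 0.6]
opening: 0.496
grip_force: 0.0
```

```bash
python3 - <<'E'
from box import *
t=snap("top","pics/top1.png"); s=snap("side","pics/side1.png")
a=cv2.resize(t["pixels"][175:235,335:405],(420,360),interpolation=2); b=cv2.resize(s["pixels"][270:320,325:395],(380,360),interpolation=2)
cv2.imwrite("pics/k1.png",cv2.cvtColor(np.hstack([a,b[:,:380]]),cv2.COLOR_RGB2BGR)); print(robot.sense()["clock"])
E
python3 go.py .5855 -.1982 .067 93.37
```

```text
6.6
t 6.6 pos [0.5741 0.0009 0.2475] yaw 93.22 q6 -0.25
shift [-0.997  0.002  0.903] turn [-0.002  0.001 -0.003] F [-0.2 -0.8  0.2]
```

View pics/k1.png

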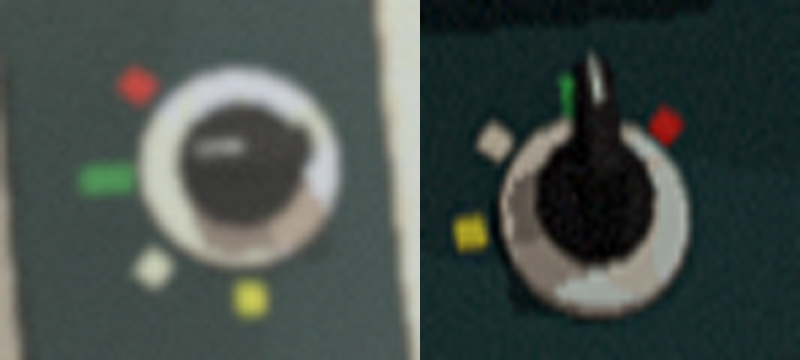

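k1 shows the pointer line at (242,145)→(197,152) in the top crop and (600,100)→(592,55) in the side crop. It's close to green, and I'll compute the angle.

Run:
```python
from h import *
t=dict(np.load("pics/top1.npz")); s=dict(np.load("pics/side1.npz"))
C=np.array([.5793,-.0759]);a=np.radians(3.37);R=np.array([[np.cos(a),-np.sin(a)],[np.sin(a),np.cos(a)]])
L=lambda d,q,z:((up(d,q,z)-C)@R*1000)
ft=lambda u,v:(335+u/6-.4,175+v/6-.4); fs=lambda u,v:(325+(u-420)*70/380-.4,270+v*50/360-.4)
# intensity-weighted line fits within windows (bright pixels on the dark bar)
for n,d,w in(("top",t,(366,195,378,203)),("side",s,(354,276,361,285))):
    g=d["pixels"].astype(float).mean(2); x0,y0,x1,y1=w; p=g[y0:y1,x0:x1]
    print(n); print(p.astype(int))
for n,d,f,i,o in(("top",t,ft,(242,145),(197,152)),("side",s,fs,(600,100),(592,55))):
    A,B=L(d,f(*i),.079),L(d,f(*o),.079); v=B-A; print(n,A.round(1),B.round(1),"angle",np.arctan2(v[1],-v[0]).round(3))
print("g",L(t,ft(80,181),.035),L(t,ft(135,179),.035),"disc",L(t,ft(240,167),.049),"y",L(t,ft(251,299),.035),"r",L(t,ft(138,84),.035))
print(s["tvec"].shape)
```

```text
top
[[159 128  97  77  67  65  64  62  64  64  65  64]
 [133  92  70  67  63  64  66  66  66  68  64  65]
 [108  78  72  73  75  77  81  82  81  74  68  64]
 [ 91  82  90  99 106 110 114 121 115  92  75  65]
 [ 79  90 105 116 122 126 131 137 130 105  78  69]
 [ 75  85 101 110 108 104 112 112 105  89  71  64]
 [ 65  71  80  81  81  77  73  75  73  67  66  64]
 [ 62  61  64  65  61  64  59  62  63  58  56  60]]
side
[[ 30  29  35  26  27  28  31]
 [ 26  34  62  40  24  29  30]
 [ 23  33  96  68  31  21  32]
 [ 11  31  97 102  47  18  27]
 [ 12  26  90 126  61  16  17]
 [  7  20  70 162  85  23  20]
 [  8  14  55 157  94  35  22]
 [ 14  11  38 124  98  42  24]
 [  6  12  25  60  43  20  20]]
top [  -0.2 -119.4] [  -1.3 -104.4] angle 1.495
side [   1.4 -117. ] [   1.3 -100.4] angle 1.565
g [-2.35266774e-02 -6.81800994e+01] [ -0.84865382 -87.02107439] disc [  -2.09101051 -121.58690315] y [ -45.43802237 -122.70984005] r [ 32.12283451 -91.02147134]
(3,)
```

The pointer is at 1.57 within a few hundredths, so the knob is set. Next I'll refine the box pose with a looser top-view colour mask, and locate the shelf, tin and jar.

```bash
sed -i 's/m=((R-G>18)&(R<130)&(R>1.7\*G))/k=1.7 if abs(float(d["cx"])-309.56)>1 else 1.35\n    m=((R-G>18)\&(R<(130 if k>1.5 else 115))\&(R>k*G)\&(B>.85*G))/' box.py
cat > sc.py <<'E'
from box import *
C=np.array([.5793,-.0759]);A=np.radians(3.37);R2=np.array([[np.cos(A),-np.sin(A)],[np.sin(A),np.cos(A)]])
toS=lambda p:(np.array(p)-C)@R2; toW=lambda p:C+R2@np.array(p)
E
python3 - <<'E'
from sc import *
t=dict(np.load("pics/top0.npz")); s=dict(np.load("pics/side0.npz"))
for ds in([t],[s],[t,s]):
    x,e,ms=fit(ds,(.588,.161,-.05)); print(x.round(4),round(e,3),[m.sum() for m in ms],"scale",(toS(x[:2])*1000).round(1),round(x[2]-A,3))
for n,q,z in(("tin top",(153,153),.13),("jar",(156,268),.13),("shelfBR",(277,279),.07),("shelfTR",(268,134),.07)): print(n,(toS(up(t,q,z))*1000).round(1))
E
```

```text
[ 0.5877  0.1563 -0.0128] 0.149 [np.int64(3122)] scale [ 22.  231.3] -0.072
[ 0.5925  0.1661 -0.054 ] 0.102 [np.int64(1514)] scale [ 27.4 240.8] -0.113
[ 0.5907  0.1653 -0.1153] 0.263 [np.int64(3122), np.int64(1514)] scale [ 25.6 240.1] -0.174
tin top [113.7 302.6]
jar [-107.7  306.7]
shelfBR [-142.6   86.1]
shelfTR [152.2  83.3]
```

```bash
cat > gs.py <<'E'
import sys; from go import *; from sc import toW,toS
x,y,z=map(float,sys.argv[1:4]); yaw=float(sys.argv[4]) if len(sys.argv)>4 else 93.37
w=toW((x,y)); go(*w,z,yaw); print("now scale",(toS(robot.sense()["eef_pos"][:2])*1000).round(1))
E
python3 gs.py .025 .330 .2
```

```text
t 6.6 pos [0.5741 0.0009 0.2475] yaw 93.22 q6 -0.25
shift [1.266 0.125 0.237] turn [-0.002  0.001 -0.003] F [-0.2 -0.8  0.2]
now scale [-0.7 77. ]
```

>>> drive_tool:
  increments:
    - [[0.5,0.25,0.02,0,0,0,0],[0.5,0.5,0.05,0,0,0,0],[0.5,0.75,0.08,0,0,0,0],[0.5,0.95,0.1,0,0,0,0],[0.5,1,0.12,0,0,0,0],[0.5,1,0.12,0,0,0,0]]

```text
clock: 7.2
eef_pos: [0.588, 0.2025, 0.2478]
tcp_rot: [[-0.057, 0.998, -0.0], [0.998, 0.057, -0.001], [-0.001, -0.0, -1.0]]
contact_force: [0.3, -1.2, -0.4]
opening: 0.501
grip_force: 0.0
```

>>> drive_tool:
  increments:
    - [[0.5,0.2,0,0.1,0,0,0],[0.5,0.27,0,0.2,0,0,0],[0.5,0.27,0,0.2,0,0,0],[0.5,0.27,0,0.2,0,0,0]]

```text
clock: 7.6
eef_pos: [0.5845, 0.2542, 0.2082]
tcp_rot: [[-0.054, 0.999, -0.001], [0.999, 0.054, -0.002], [-0.002, -0.001, -1.0]]
contact_force: [1.0, 0.2, 0.7]
opening: 0.504
grip_force: 0.0
```

```bash
python3 gs.py .025 .330 .09; python3 -c "
from h import *
s=snap('side','pics/side2.png'); cv2.imwrite('pics/s2.png',cv2.cvtColor(cv2.resize(s['pixels'][60:260,240:440],(600,600),interpolation=2),cv2.COLOR_RGB2BGR))"
```

```text
t 7.6 pos [0.5845 0.2542 0.2082] yaw 93.11 q6 0.18
shift [0.005 0.003 0.591] turn [-0.002  0.002 -0.006] F [1.  0.2 0.7]
now scale [ 24.6 329.3]
```

View pics/s2.png

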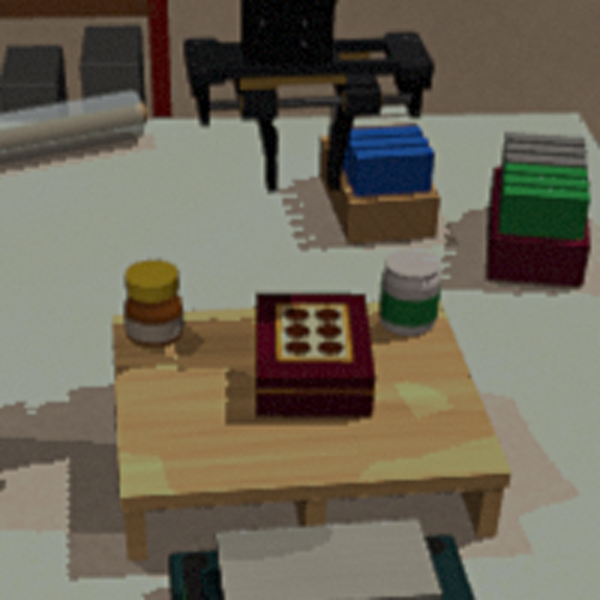

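Picture s2 shows the open fingers (270,185) and (340,185) above and behind the box, clear of the jar (155,300) and the tin (410,290). Next I'll descend and push.

>>> drive_tool:
  increments:
    - [[0.5,0.02,0,0.2,0,0,0],[0.5,0.02,0,0.35,0,0,0],[0.5,0.02,0,0.48,0,0,0],[0.5,0.02,0,0.56,0,0,0],[0.5,0.02,0,0.585,0,0,0],[0.5,0.02,0,0.585,0,0,0]]

```text
clock: 8.25
eef_pos: [0.5846, 0.2594, 0.092]
tcp_rot: [[-0.055, 0.999, 0.0], [0.999, 0.055, -0.0], [-0.0, 0.0, -1.0]]
contact_force: [0.2, -0.8, -0.2]
opening: 0.502
grip_force: 0.0
```

>>> drive_tool:
  increments:
    - [[0.5,-0.05,0,0,0,0,0],[0.5,-0.1,0,0,0,0,0],[0.5,-0.13,0,0,0,0,0],[0.5,-0.16,0,0,0,0,0],[0.5,-0.19,0,0,0,0,0],[0.5,-0.22,0,0,0,0,0],[0.5,-0.25,0,0,0,0,0],[0.5,-0.28,0,0,0,0,0],[0.5,-0.31,0,0,0,0,0],[0.5,-0.34,0,0,0,0,0],[0.5,-0.34,0,0,0,0,0]]

```text
clock: 9.35
eef_pos: [0.5877, 0.1914, 0.0914]
tcp_rot: [[-0.056, 0.998, -0.0], [0.998, 0.056, -0.001], [-0.001, -0.0, -1.0]]
contact_force: [0.9, -0.7, 0.2]
opening: 0.505
grip_force: 0.0
```

```bash
python3 gs.py .025 .260 .09
python3 - <<'E'
from sc import *
t=snap("top","pics/top3.png"); s=snap("side","pics/side3.png")
p0=toW((.025,.20))
for ds in([s],):
    x,e,ms=fit(ds,p0); print(x.round(4),round(e,3),[m.sum() for m in ms],"scale",(toS(x[:2])*1000).round(1),round(x[2]-A,3))
i=[cv2.resize(t["pixels"][140:260,140:280],(420,360),interpolation=2),cv2.resize(s["pixels"][150:270,270:400],(380,360),interpolation=2)]
cv2.imwrite("pics/p3.png",cv2.cvtColor(np.hstack(i),cv2.COLOR_RGB2BGR))
E
```

```text
t 9.35 pos [0.5877 0.1914 0.0914] yaw 93.2 q6 0.08
shift [-0.032  0.005  0.007] turn [-0.001  0.002 -0.004] F [ 0.9 -0.7  0.2]
now scale [ 24.1 266.4]Traceback (most recent call last):
  File "<stdin>", line 5, in <module>
  File "box.py", line 17, in fit
    ms=[bmask(d,p0,z) for d in ds]
        ~~~~~^^^^^^^^
  File "box.py", line 12, in bmask
    near=cv2.dilate(sil(d,(*p0,z),m.shape).astype(np.uint8),np.ones((21,21)))
                    ~~~^^^^^^^^^^^^^^^^^^^
  File "box.py", line 4, in sil
    x,y,a,z=p; c,s=np.cos(a),np.sin(a)
    ^^^^^^^
ValueError: not enough values to unpack (expected 4, got 3)
```

```bash
cat > see.py <<'E'
import sys; from sc import *
k=sys.argv[1]; p0=toW((float(sys.argv[2])/1000,float(sys.argv[3])/1000)); z=float(sys.argv[4]) if len(sys.argv)>4 else .07
import os
if os.path.exists(f"pics/side{k}.npz"): t=dict(np.load(f"pics/top{k}.npz")); s=dict(np.load(f"pics/side{k}.npz"))
else: t=snap("top",f"pics/top{k}.png"); s=snap("side",f"pics/side{k}.png")
i=[]; pc=pr(t,[[*p0,.1]])[0].astype(int),pr(s,[[*p0,.1]])[0].astype(int)
for n,ds in(("top",[t]),("side",[s])):
    x,e,ms=fit(ds,(*p0,A),z); print(n,x.round(4),round(e,3),ms[0].sum(),"scale",(toS(x[:2])*1000).round(1),round(x[2]-A,3))
    c=pc[len(i)]; f=5 if n=="top" else 4; h=300//f//1; w=200//f if 0 else 400//f//2; h=300//f
    im=ds[0]["pixels"][max(c[1]-h,0):c[1]+h,c[0]-w:c[0]+w]; im=cv2.resize(im,None,fx=f,fy=f,interpolation=2)
    cc=cv2.findContours(sil(ds[0],(*x,z),ms[0].shape).astype(np.uint8),0,1)[0]
    cv2.polylines(im,[((cc[0][:,0]-(c[0]-w,max(c[1]-h,0))+.5)*f).astype(int)],True,(0,255,255),1); i.append(im[:600])
H=min(a.shape[0] for a in i); cv2.imwrite(f"pics/p{k}.png",cv2.cvtColor(np.hstack([a[:H] for a in i]),cv2.COLOR_RGB2BGR))
E
python3 see.py 3 25 192
```

```text
top [ 0.5962  0.1039 -0.0202] 0.265 2663 scale [ 27.5 178.5] -0.079
side [ 0.5992  0.1215 -0.0234] 0.093 1689 scale [ 31.5 195.9] -0.082
```

View pics/p3.png

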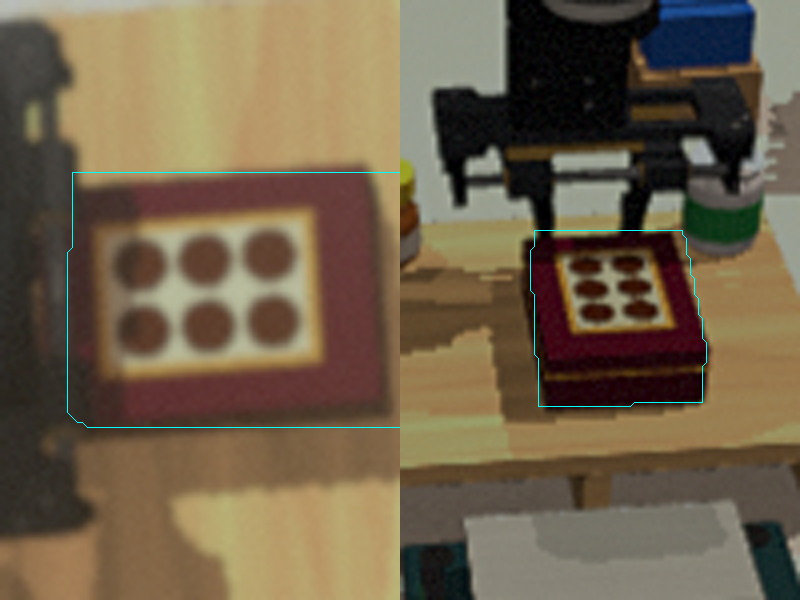

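The box is now square to the fingers (p3: right edge at about (370,165)–(385,410)), but shadow biases the silhouette fit. The gold-framed picture on top is a cleaner feature, so I'll fit that instead.

```bash
cat > fr.py <<'E'
import sys,os; from sc import *
def frame(d,p0,z,thr):
    g=cv2.GaussianBlur(d["pixels"],(3,3),0).astype(int); m=((g[...,1]>thr)).astype(np.uint8)
    c=pr(d,[[*p0,z]])[0]; lab=cv2.connectedComponents(cv2.morphologyEx(m,cv2.MORPH_CLOSE,np.ones((3,3))),connectivity=4)[1]
    y,x=np.round(c[::-1]).astype(int); w=lab[y-9:y+10,x-9:x+10].ravel(); k=np.bincount(w[w>0]).argmax()
    h=cv2.convexHull(cv2.findContours((lab==k).astype(np.uint8),0,1)[0][0])
    P=np.array([toS(up(d,q[0],z)) for q in h])*1000
    (cx,cy),s,a=cv2.minAreaRect(P.astype(np.float32)); return round(cx,1),round(cy,1),np.round(s,1),round((a+45)%90-45,1)
if __name__=="__main__":
    k,x,y=sys.argv[1:4]; z=float(sys.argv[4]) if len(sys.argv)>4 else .11
    for n in("top","side"):
        f=f"pics/{n}{k}.png"; d=dict(np.load(f[:-4]+".npz")) if os.path.exists(f) else snap(n,f)
        for th in((75,85,95) if n=="top" else (50,70,90)): print(n,th,frame(d,toW((float(x)/1000,float(y)/1000)),z,th))
E
python3 fr.py 0 25 237; python3 fr.py 3 28 192
```

```text
top 75 (23.0, 233.7, array([90.9, 64.9]), -4.6)
top 85 (22.4, 234.1, array([88.8, 64.1]), -6.4)
top 95 (22.5, 234.1, array([87.3, 62.8]), -6.6)
side 50 (24.3, 236.0, array([87.7, 63.5]), -5.7)
side 70 (25.2, 236.5, array([87.8, 60.7]), -7.0)
side 90 (24.2, 238.2, array([83.6, 59.4]), -5.9)
top 75 (28.1, 188.4, array([86.9, 64.9]), -0.2)
top 85 (28.0, 188.2, array([84.9, 63.5]), -0.3)
top 95 (27.9, 187.8, array([61.9, 82.9]), 0.2)
side 50 (29.7, 190.7, array([86.3, 62.1]), -0.5)
side 70 (29.6, 189.2, array([80.3, 59.9]), -0.9)
side 90 (29.2, 190.1, array([57.7, 79.5]), 0.7)
```

The frame fits agree across both cameras. The box is now square, centred at scale (28, 189). It needs about −28 mm in x, so I'll go around to its +x side with the fingers closed.

>>> drive_tool:
  increments:
    - [[0.5,0.1,0,0,0,0,0],[0.6,0.1,0,-0.2,0,0,0],[1,0.1,0,-0.4,0,0,0],[1,0,0.1,-0.4,0,0,0],[1,-0.15,0.3,-0.4,0,0,0],[1,-0.3,0.42,-0.4,0,0,0],[1,-0.385,0.455,-0.4,0,0,0],[1,-0.385,0.455,-0.4,0,0,0],[1,-0.385,0.455,-0.4,0,0,0]]

```text
clock: 10.35
eef_pos: [0.6812, 0.1212, 0.1706]
tcp_rot: [[-0.055, 0.998, -0.003], [0.998, 0.055, 0.0], [0.001, -0.003, -1.0]]
contact_force: [-0.2, -0.2, 0.1]
opening: 0.004
grip_force: 0.0
```

```bash
python3 gs.py .112 .189 .09
```

```text
t 10.35 pos [0.6812 0.1212 0.1706] yaw 93.18 q6 -0.04
shift [-0.009 -0.005  0.403] turn [-0.004 -0.001 -0.004] F [-0.2 -0.2  0.1]
now scale [113.3 190.8]
```

>>> drive_tool:
  increments:
    - [[1,-0.01,0,0.2,0,0,0],[1,-0.01,0,0.35,0,0,0],[1,-0.01,0,0.4,0,0,0],[1,-0.01,0,0.4,0,0,0]]

```text
clock: 10.75
eef_pos: [0.6805, 0.1205, 0.0897]
tcp_rot: [[-0.058, 0.998, -0.005], [0.998, 0.058, 0.0], [0.0, -0.005, -1.0]]
contact_force: [0.3, 0.5, 0.0]
opening: 0.01
grip_force: 0.0
```

>>> drive_tool:
  increments:
    - [[1,0,-0.04,0,0,0,0],[1,0,-0.08,0,0,0,0],[1,0,-0.11,0,0,0,0],[1,0,-0.14,0,0,0,0],[1,0,-0.17,0,0,0,0],[1,0,-0.2,0,0,0,0],[1,0,-0.22,0,0,0,0],[1,0,-0.235,0,0,0,0],[1,0,-0.235,0,0,0,0],[1,0,-0.235,0,0,0,0]]

```text
clock: 11.75
eef_pos: [0.6372, 0.1164, 0.0923]
tcp_rot: [[-0.056, 0.998, 0.003], [0.998, 0.056, -0.0], [-0.0, 0.003, -1.0]]
contact_force: [5.0, 0.9, 4.8]
opening: 0.005
grip_force: 2.7
```

```bash
python3 gs.py .065 .189 .09; python3 fr.py 4 3 189
```

```text
t 11.75 pos [0.6372 0.1164 0.0923] yaw 93.21 q6 -0.05
shift [ 0.002 -0.02   0.011] turn [ 0.003  0.    -0.003] F [5.  0.9 4.8]
now scale [ 69.1 188.5]
top 75 (7.9, 181.8, array([58.2, 69.2]), 1.8)
top 85 (-4.2, 169.0, array([44.3, 84.3]), 44.6)
top 95 (-16.7, 205.8, array([15.4,  5.8]), -4.6)
side 50 (13.2, 218.5, array([135.4,  65.7]), -6.5)
side 70 (19.1, 195.9, array([82.8, 37.2]), -5.7)
side 90 (23.0, 225.0, array([34.2, 28.4]), 16.2)
```

>>> drive_tool:
  increments:
    - [[1,0,-0.015,0,0,0,0],[1,0,-0.03,0,0,0,0],[1,0,-0.04,0,0,0,0],[1,0,-0.04,0,0,0,0],[1,0,-0.04,0,0,0,0]]

```text
clock: 12.35
eef_pos: [0.629, 0.1159, 0.092]
tcp_rot: [[-0.056, 0.998, 0.002], [0.998, 0.056, 0.0], [-0.0, 0.002, -1.0]]
contact_force: [4.7, 0.6, 5.4]
opening: 0.004
grip_force: 2.6
```

>>> drive_tool:
  increments:
    - [[1,0,0.06,0,0,0,0],[1,0,0.15,-0.15,0,0,0],[1,0.2,0.2,-0.4,0,0,0],[0.6,0.4,0.1,-0.4,0,0,0],[0.5,0.6,0,-0.4,0,0,0],[0.5,0.7,-0.1,-0.4,0,0,0],[0.5,0.7,-0.2,-0.4,0,0,0],[0.5,0.7,-0.3,-0.4,0,0,0],[0.5,0.7,-0.3,-0.4,0,0,0],[0.5,0.7,-0.3,-0.4,0,0,0]]

```text
clock: 13.35
eef_pos: [0.5589, 0.2521, 0.1705]
tcp_rot: [[-0.056, 0.998, -0.004], [0.998, 0.056, -0.001], [-0.001, -0.004, -1.0]]
contact_force: [-0.0, -0.4, -0.1]
opening: 0.475
grip_force: 0.0
```

```bash
python3 fr.py 5 3 189; python3 gs.py .00 .285 .09
```

```text
top 75 (1.2, 189.7, array([88.9, 64.4]), -0.2)
top 85 (1.0, 189.9, array([87.5, 62.7]), -0.5)
top 95 (1.0, 189.9, array([86.5, 61.5]), -0.3)
side 50 (3.0, 192.4, array([89.3, 61.8]), -0.3)
side 70 (2.7, 192.9, array([87.5, 59.7]), -0.9)
side 90 (2.6, 192.4, array([83.8, 57.9]), -0.4)
t 13.45 pos [0.5608 0.2521 0.171 ] yaw 93.18 q6 0.19
shift [-0.217 -0.003  0.405] turn [-0.001  0.    -0.004] F [ 0.7 -1.  -0.3]
now scale [  0.8 328.5]
```

The box is at (1, 190) and square. I'll descend behind it and push straight along −y.

>>> drive_tool:
  increments:
    - [[0.5,-0.12,0,0.1,0,0,-0.004],[0.5,-0.21,0,0.25,0,0,-0.004],[0.5,-0.21,0,0.37,0,0,-0.004],[0.5,-0.21,0,0.405,0,0,-0.004],[0.5,-0.21,0,0.405,0,0,-0.004]]

```text
clock: 13.95
eef_pos: [0.5626, 0.21, 0.0893]
tcp_rot: [[-0.058, 0.998, -0.002], [0.998, 0.058, -0.0], [-0.0, -0.002, -1.0]]
contact_force: [-0.3, -0.9, -0.0]
opening: 0.499
grip_force: 0.0
```

>>> drive_tool:
  increments:
    - [[0.5,-0.05,0,0,0,0,0],[0.5,-0.08,0,0,0,0,0],[0.5,-0.11,0,0,0,0,0],[0.5,-0.15,0,0,0,0,0],[0.5,-0.19,0,0,0,0,0],[0.5,-0.23,0,0,0,0,0],[0.5,-0.27,0,0,0,0,0],[0.5,-0.31,0,0,0,0,0],[0.5,-0.35,0,0,0,0,0],[0.5,-0.39,0,0,0,0,0],[0.5,-0.42,0,0,0,0,0],[0.5,-0.42,0,0,0,0,0]]

```text
clock: 15.15
eef_pos: [0.5675, 0.1251, 0.0903]
tcp_rot: [[-0.059, 0.998, -0.001], [0.998, 0.059, -0.001], [-0.001, -0.001, -1.0]]
contact_force: [0.2, -0.5, -0.3]
opening: 0.498
grip_force: 0.0
```

```bash
python3 gs.py .00 .112 .09; python3 fr.py 6 1 122
```

```text
t 15.15 pos [0.5675 0.1251 0.0903] yaw 93.37 q6 -0.03
shift [-0.447  0.     0.002] turn [-0.001  0.001 -0.   ] F [ 0.2 -0.5 -0.3]
now scale [ -0.  201.4]
top 75 (0.8, 123.3, array([87.4, 65.2]), -0.3)
top 85 (0.6, 123.1, array([85.3, 63.5]), -0.2)
top 95 (0.4, 122.8, array([62.4, 83.5]), 0.2)
side 50 (2.2, 125.5, array([62.1, 86.3]), 0.2)
side 70 (2.0, 125.2, array([82.7, 59.9]), -0.2)
side 90 (2.0, 123.9, array([77.5, 58.3]), -0.1)
```

>>> drive_tool:
  increments:
    - [[0.5,-0.04,0,0,0,0,0],[0.5,-0.09,0,0,0,0,0],[0.5,-0.14,0,0,0,0,0],[0.5,-0.19,0,0,0,0,0],[0.5,-0.24,0,0,0,0,0],[0.5,-0.29,0,0,0,0,0],[0.5,-0.34,0,0,0,0,0],[0.5,-0.39,0,0,0,0,0],[0.5,-0.44,0,0,0,0,0],[0.5,-0.48,0,0,0,0,0],[0.5,-0.51,0,0,0,0,0],[0.5,-0.51,0,0,0,0,0]]

```text
clock: 16.45
eef_pos: [0.5738, 0.0236, 0.0905]
tcp_rot: [[-0.059, 0.998, 0.0], [0.998, 0.059, -0.001], [-0.001, 0.0, -1.0]]
contact_force: [0.6, 0.4, -0.3]
opening: 0.501
grip_force: 0.0
```

```bash
python3 gs.py .00 .078 .09; python3 fr.py 7 1 22 .109
```

```text
t 16.45 pos [0.5738 0.0236 0.0905] yaw 93.36 q6 -0.21
shift [-0.108 -0.002  0.003] turn [ 0.     0.001 -0.   ] F [ 0.6  0.4 -0.3]
now scale [ 0.4 99.6]
top 75 (1.2, 20.9, array([87. , 64.9]), -0.2)
top 85 (0.9, 20.4, array([84.8, 63.5]), -0.2)
top 95 (0.8, 20.3, array([83.7, 62.2]), -0.2)
side 50 (2.3, 23.2, array([88.2, 62.1]), -0.5)
side 70 (2.4, 22.5, array([60.1, 84.3]), 0.1)
side 90 (2.1, 22.4, array([82.3, 58.6]), -0.9)
```

>>> drive_tool:
  increments:
    - [[0.5,-0.02,0,0,0,0,0],[0.5,-0.035,0,0,0,0,0],[0.5,-0.05,0,0,0,0,0],[0.5,-0.065,0,0,0,0,0],[0.5,-0.08,0,0,0,0,0],[0.5,-0.09,0,0,0,0,0],[0.5,-0.1,0,0,0,0,0],[0.5,-0.1,0,0,0,0,0],[0.5,-0.1,0,0,0,0,0]]

```text
clock: 17.45
eef_pos: [0.5749, 0.0044, 0.0905]
tcp_rot: [[-0.059, 0.998, 0.0], [0.998, 0.059, -0.001], [-0.001, 0.0, -1.0]]
contact_force: [-0.8, 0.8, -0.7]
opening: 0.502
grip_force: 0.0
```

```bash
python3 gs.py .00 .078 .09; python3 fr.py 8 1 1 .108
python3 - <<'E'
from sc import *
s=dict(np.load("pics/side0.npz")); im=cv2.GaussianBlur(s["pixels"],(3,3),0).astype(int).mean(2)
c=pr(s,[[*C,.068]])[0].astype(int)
for th in(70,90,110):
    lab=cv2.connectedComponents((im>th).astype(np.uint8))[1]; k=lab[c[1],c[0]]
    h=cv2.convexHull(cv2.findContours((lab==k).astype(np.uint8),0,1)[0][0]); P=np.array([toS(up(s,q[0],.068)) for q in h])*1000
    print("plate side",th,cv2.minAreaRect(P.astype(np.float32)))
E
```

```text
t 17.45 pos [0.5749 0.0044 0.0905] yaw 93.4 q6 -0.25
shift [-0.012 -0.002  0.003] turn [0.    0.001 0.001] F [-0.8  0.8 -0.7]
now scale [ 0.3 80.4]
top 75 (1.2, 1.6, array([85. , 65.1]), -0.2)
top 85 (1.0, 1.8, array([63.6, 83.9]), 0.0)
top 95 (1.0, 1.2, array([81.8, 62.2]), -0.2)
side 50 (2.4, 4.9, array([62.1, 86.4]), 0.1)
side 70 (2.4, 4.3, array([82.4, 60.2]), -0.1)
side 90 (2.2, 2.5, array([77.1, 58.6]), -0.1)
plate side 70 ((306.81329345703125, 918.8460693359375), (3025.185546875, 1480.845703125), 68.656005859375)
plate side 90 ((0.895355224609375, 1.4366264343261719), (83.459228515625, 152.5424041748047), 89.80335998535156)
plate side 110 ((0.9177169799804688, 0.16175460815429688), (79.15161895751953, 148.2017822265625), 89.87152099609375)
```

>>> drive_tool:
  increments:
    - [[0.5,-0.006,0,0,0,0,0],[0.5,-0.012,0,0,0,0,0],[0.5,-0.012,0,0,0,0,0],[0.5,-0.012,0,0,0,0,0]]

```text
clock: 17.95
eef_pos: [0.575, 0.0025, 0.0906]
tcp_rot: [[-0.059, 0.998, 0.0], [0.998, 0.059, 0.0], [0.0, 0.0, -1.0]]
contact_force: [0.2, 1.5, 0.5]
opening: 0.502
grip_force: 0.8
```

>>> drive_tool:
  increments:
    - [[0.5,0.03,0,0,0,0,0],[0.5,0.12,0,0,0,0,0],[0.5,0.3,0,-0.15,0,0,0],[0.5,0.5,0,-0.35,0,0,0],[0.5,0.7,0,-0.5,0,0,0],[0.5,0.7,0,-0.5,0,0,0],[0.5,0.7,0,-0.5,0,0,0],[0.5,0.7,0,-0.5,0,0,0]]

```text
clock: 18.75
eef_pos: [0.5659, 0.1415, 0.1896]
tcp_rot: [[-0.059, 0.998, -0.002], [0.998, 0.059, -0.001], [-0.001, -0.002, -1.0]]
contact_force: [-0.7, -0.7, 0.1]
opening: 0.501
grip_force: 0.0
```

```bash
python3 gs.py .00 .078 .09; python3 fr.py 9 1 1 .108
python3 - <<'E'
from sc import *
t=dict(np.load("pics/top9.npz"));s=dict(np.load("pics/side9.npz"))
i=[cv2.resize(t["pixels"][140:270,270:410],(420,390),interpolation=2),cv2.resize(s["pixels"][190:320,285:410],(375,390),interpolation=2)]
cv2.imwrite("pics/f9.png",cv2.cvtColor(np.hstack(i),cv2.COLOR_RGB2BGR))
E
```

```text
t 18.75 pos [0.5659 0.1415 0.1896] yaw 93.4 q6 -0.0
shift [-0.698  0.004  0.499] turn [-0.002  0.001  0.001] F [-0.7 -0.7  0.1]
now scale [ -0.6 217.8]
top 75 (1.2, 1.9, array([65.9, 90.8]), 0.4)
top 85 (1.3, 1.9, array([64.4, 88.8]), 0.2)
top 95 (1.1, 2.0, array([87.7, 63. ]), -0.2)
side 50 (2.5, 4.0, array([62.4, 89.4]), 0.1)
side 70 (2.7, 4.1, array([60.3, 86.7]), 0.1)
side 90 (2.4, 3.9, array([58.9, 84.4]), 0.0)
```

View pics/f9.png

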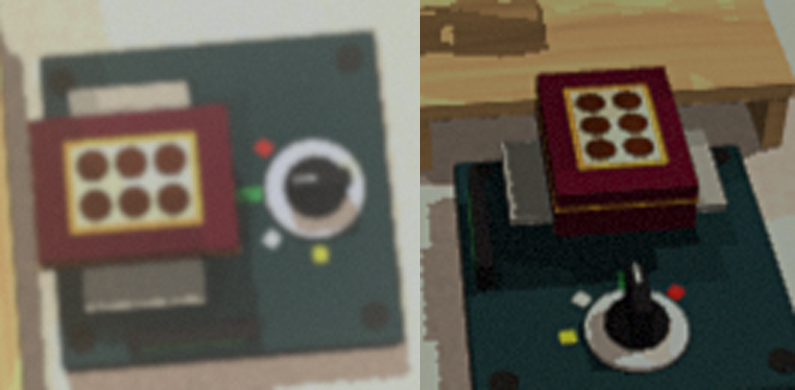

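f9 shows the box lying flat on the plate, square, off the shelf, with the pointer at green. It still stands about 2 mm too far in +y, so I'll give it one more small nudge.

>>> drive_tool:
  increments:
    - [[0.5,-0.25,0,0.1,0,0,0],[0.5,-0.45,0,0.25,0,0,0],[0.5,-0.56,0,0.4,0,0,0],[0.5,-0.56,0,0.495,0,0,0],[0.5,-0.56,0,0.495,0,0,0],[0.5,-0.6,0,0.495,0,0,0],[0.5,-0.65,0,0.495,0,0,0],[0.5,-0.67,0,0.495,0,0,0],[0.5,-0.68,0,0.495,0,0,0],[0.5,-0.68,0,0.495,0,0,0]]

```text
clock: 19.85
eef_pos: [0.5751, 0.0062, 0.0923]
tcp_rot: [[-0.059, 0.998, 0.001], [0.998, 0.059, -0.0], [-0.0, 0.001, -1.0]]
contact_force: [0.5, 0.7, -0.3]
opening: 0.498
grip_force: 0.0
```

```bash
python3 gs.py .00 .0762 .09
```

```text
t 19.85 pos [0.5751 0.0062 0.0923] yaw 93.39 q6 -0.24
shift [-0.03  -0.003  0.012] turn [0.002 0.    0.   ] F [ 0.5  0.7 -0.3]
now scale [ 0.7 82.2]
```

>>> drive_tool:
  increments:
    - [[0.5,-0.01,0,0,0,0,0],[0.5,-0.016,0,0,0,0,0],[0.5,-0.022,0,0,0,0,0],[0.5,-0.028,0,0,0,0,0],[0.5,-0.03,0,0,0,0,0],[0.5,-0.03,0,0,0,0,0],[0.5,-0.03,0,0,0,0,0]]

```text
clock: 20.55
eef_pos: [0.575, 0.0008, 0.0917]
tcp_rot: [[-0.059, 0.998, -0.0], [0.998, 0.059, 0.0], [0.0, -0.0, -1.0]]
contact_force: [0.5, 3.0, 1.6]
opening: 0.497
grip_force: 1.6
```

>>> drive_tool:
  increments:
    - [[0.5,0.03,0,0,0,0,0],[0.5,0.12,0,0,0,0,0],[0.5,0.3,0,-0.15,0,0,0],[0.5,0.5,0,-0.35,0,0,0],[0.5,0.7,0,-0.5,0,0,0],[0.5,0.7,0,-0.5,0,0,0],[0.5,0.7,0,-0.5,0,0,0],[0.5,0.7,0,-0.5,0,0,0]]

```text
clock: 21.35
eef_pos: [0.5661, 0.1393, 0.1905]
tcp_rot: [[-0.059, 0.998, -0.002], [0.998, 0.059, -0.001], [-0.001, -0.002, -1.0]]
contact_force: [-0.4, 1.3, -0.0]
opening: 0.499
grip_force: 0.0
```

```bash
python3 gs.py .00 .078 .09; python3 fr.py 10 1 1 .108
```

```text
t 21.35 pos [0.5661 0.1393 0.1905] yaw 93.4 q6 -0.01
shift [-0.687  0.004  0.503] turn [-0.003  0.001  0.001] F [-0.4  1.3 -0. ]
now scale [ -0.6 215.6]
top 75 (1.2, 0.3, array([90.7, 66.1]), -0.0)
top 85 (1.2, 0.3, array([64.5, 88.9]), 0.0)
top 95 (1.0, 0.3, array([87.7, 63.1]), -0.2)
side 50 (2.4, 2.5, array([89.4, 62.4]), -0.2)
side 70 (2.4, 2.3, array([60.5, 86.6]), 0.0)
side 90 (2.2, 2.2, array([58.8, 84.5]), 0.4)
```

The box is now within about 1–1.5 mm of centre and square, and the gripper is clear. Handing in.

```bash
python3 -c "
from bench import robot
print(robot.job_done())"
```

```text
the job is handed in; nothing more can be done
None
```

I turned the knob to the green mark (within a few hundredths of a radian) while the plate was empty, then slid the box onto the plate, where it lies flat, square, off the shelf and centred to about 1–2 mm; the job was handed in at 21 s, and no verdict came back.

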